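# Dial the combination of the shoemaker's lock box

### The arm

A 7-joint arm with a two-finger parallel gripper is mounted at the origin on the work surface. World frame = base frame: x ahead of the robot, y to its left, z up, the work surface at z = 0. Lengths are in m, angles in rad, forces in N, time in s.
With the tool pointing down it reaches from about 0.4 to 0.85 m from the base axis. Payload 4.5 kg.
Tool frame: the origin (TCP) lies midway between the tips of the shut fingers; the grasp point (between the pads) lies 19 mm behind it; y points along the fingers, x is the direction in which the jaws open and shut, and the axes are right-handed (so a half turn about y gives the same grasp; the last joint's range is limited). The gripper opens to 85 mm and grips with 20 to 120 N. Pads are 22 mm wide; open, the fingers measure 114 mm over their backs; the gripper's body (76 mm by 85 mm) begins 54 mm behind the grasp point. The pads swing forward as they close: fully open they stand 13 mm farther back than shut.
Start: joints at [1.283, 0.689, -0.195, 1.565, 0.157, 0.902, -0.215], TCP at [0.198, -0.593, 0.231] pointing down, gripper open.
Joint ranges: [-3.01, 3.01], [-0.46, 2.08], [-1.47, 1.51], [0.13, 2.56], [-1, 4.14], [0.04, 2.09], [-2.66, 2.66]. Speed limits (rad/s): [2.57, 2.57, 3.14, 3.14, 3.14, 3.14, 3.14].

### API

Orientations are given as a rotation vector (axis times angle).
In Python, from bench import robot gives the robot as it stands. The module is installed in compiled form; this text tells all that it offers. Calls block until the motion is done:
- robot.goto(position, orientation): joint-space move of the TCP to a pose.
- robot.move_linear(position, rotation=None, v=0.15): straight line of the TCP; rotation=None keeps the orientation; v is the mean speed in m/s.
- robot.movej(angles): joint-space move.
- robot.set_gripper(opening, force=None): opening from 0.0 (shut) to 1.0 (fully open); force is the grip in N (None keeps the last); returns when the fingers have stopped.
- robot.dwell(seconds).
- robot.ik(position, orientation): joint angles nearest the present ones, or None.
- robot.grab_frame(name): name is "scene" or "side" or "wrist"; returns the picture (400x640x3 uint8, blue, green, red); there is no depth.
- robot.camera_info(name): a dict with "fx", "fy", "cx", "cy" (pixels), "camera_from_world" (4x4, takes a point from world to camera coordinates). Camera axes: x right, y down, z forward; pixel columns grow to the right and rows downward; lengths in m; the calibration is good to about 2 mm. A picture is of the moment at which its call begins: read the wrist's pose just before it. camera_info takes no time and is no camera call; for the wrist camera it gives the pose at the moment of the call.
A pose or a line that the arm cannot do raises robot.Unreachable and nothing moves.
- robot.finish_job(): hands the job in, once; it reports no verdict.
Readings, each from a call of its own:
- robot.read_t(): time.
- robot.read_joint_pos(): joint angles.
- robot.read_joint_velocities(): joint speeds.
- robot.read_joint_efforts(): joint torques, N m.
- robot.read_tcp_pos(): TCP position.
- robot.read_eef_rot(): TCP orientation.
- robot.read_force(): force on the tool from outside, world axes, zero at the start.
- robot.read_ft_torque(): the same for the moment, N m.
- robot.read_gripper_width(): opening from 0.0 (shut) to 1.0 (fully open).
Only numpy, scipy, OpenCV 4.12 (cv2) and the standard library are available. Lean on these libraries where they do the work, as an engineer would, in place of code of your own. Each camera call takes 0.05 s, during which the arm holds its last target.

### The job

Dial the two-number combination of the long lock box, the one with the carrying handle on its lid: turn its dial left (anticlockwise, seen from above) until its white pointer line stands at the second mark to the left of the long zero mark, stop there for a moment, then turn it right (clockwise) past zero to the second mark to the right of zero, and let go with the pointer there. Never run the pointer on as far as the third mark on either side, and do not turn the dial of the square box that has no handle.

Things in the scene. Friction and masses are not known exactly. Their poses are not given: they have to be found in the camera images.
- long_box: Long lock box, grey painted steel, 170 x 260 mm, 90 mm high, fixed to the bench. Origin: centre of its underside. x axis: along the 170 mm side, away from the robot, and from the dial's axis to the zero mark; y: along the 260 mm side; z up. Dial axis at y = -40 mm. Steel carrying handle on the lid: bar 100 mm long along x at y = +90 mm, its top 29 mm above the lid.
- long_dial_grip (a point): Grip point of the long box's dial, on its axis, 128 mm above the bench. Black dial: disc 60 mm across (its top 24 mm below this point) with an upright grip bar, 52 mm long, 14 mm thick, 42 mm high, ending 16 mm above this point. x axis: along the bar to its pointer end (white line on top of that half); y: across the thickness, pinch there; z up. Turns with the dial.
- long_dial (a joint): Angle of that dial, rad: 0 = pointer at the long broad zero mark of the fixed steel ring (116 mm across) round it; grows to the left (anticlockwise from above). 18 black marks, 20 deg apart: second left +0.698, second right -0.698, thirds +-1.047. Starts within 0.4 of zero. Stiff friction 0.06 N m, no clicks or spring, stays where left.
- square_dial_tip (a point): Pointer end of the grip bar of the square lock box's dial, 26 mm from that dial's axis, 128 mm above the bench. Bystander, not to be turned. Same kind of dial, in the middle of the lid of a grey steel box 160 x 160 mm, 90 mm high, fixed to the bench, without handle, to the left or right of the long box. x axis points outward from the dial's axis; z up.

How it is judged:
By the outcome, as a careful person would: the job done as asked, in the order asked, and still so for the second after the job is handed in, with the robot touching nothing.
It also fails if it takes over 37 s, if anything falls off the work surface, if the arm or the gripper's body presses on something with over 40 N, if the wrist force passes 120 N, or if a joint passes its speed limit or range.

## Working session

There is one attempt and no reset: what is moved stays moved. The work goes in short steps, each a Python script; the robot and the scene stay as the last script left them, time stands still between calls to the robot, and variables do not carry over. Pictures are saved under pics/ and viewed, and the job is handed in when it is done.

```bash
mkdir -p pics
python3 - <<'E'
from bench import robot
import cv2
for n in ("scene","side","wrist"):
    cv2.imwrite(f"pics/a_{n}.png",robot.grab_frame(n))
    c=robot.camera_info(n);print(n,c["fx"],c["fy"],c["cx"],c["cy"]);print(c["camera_from_world"])
print(robot.read_t(),robot.read_tcp_pos(),robot.read_eef_rot())
E
```

```text
scene 463.1666577767558 463.1666577767558 311.27772307333214 199.06298242769088
[[-0.71865109  0.6951732  -0.01657772  0.42557595]
 [ 0.50677025  0.50726297 -0.69704246 -0.17493438]
 [-0.47615598 -0.50933142 -0.71683819  1.11858416]
 [ 0.          0.          0.          1.        ]]
side 483.28124712396306 483.28124712396306 318.8587326513683 197.7596314131104
[[ 9.99052789e-01 -3.66631327e-02  2.34379926e-02 -5.79310948e-01]
 [ 6.37297427e-04 -5.26237355e-01 -8.50337486e-01  7.34867532e-02]
 [ 4.35099834e-02  8.49546974e-01 -5.25715532e-01  1.06195876e+00]
 [ 0.00000000e+00  0.00000000e+00  0.00000000e+00  1.00000000e+00]]
wrist 333.0739637416099 333.0739637416099 317.9287520871602 195.61560980752452
[[ 3.17068473e-01 -9.48402630e-01 -1.87953006e-04 -6.26092336e-01]
 [-8.99982065e-01 -3.00943088e-01  3.15381580e-01 -4.04680250e-02]
 [-2.99165283e-01 -9.98284017e-02 -9.48964922e-01  3.80426213e-01]
 [ 0.00000000e+00  0.00000000e+00  0.00000000e+00  1.00000000e+00]]
0.15 [ 0.19748949 -0.59246782  0.23065917] [-1.34369222  0.96976877 -0.9677992 ]
```

View pics/a_scene.png

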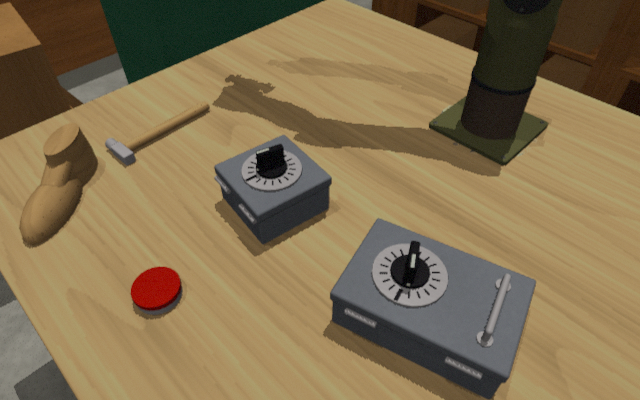

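View pics/a_side.png

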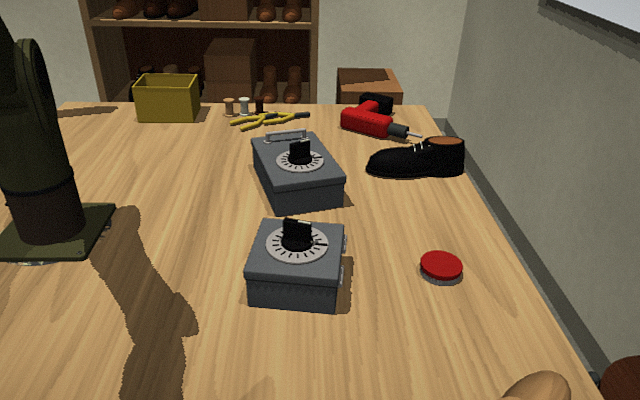

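View pics/a_wrist.png

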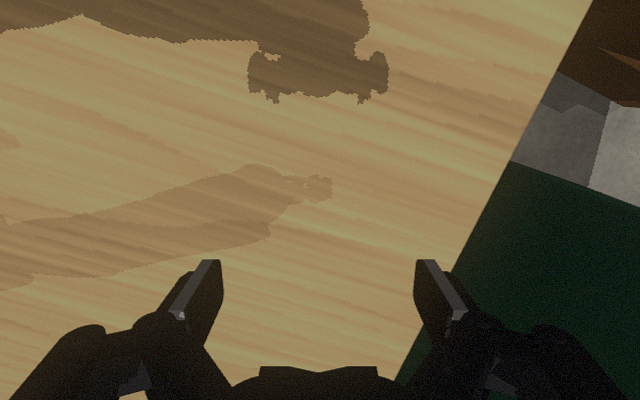

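The scene view shows the long box with its handle, dial at about (410,272), and the square box at (271,170). I'll zoom in on both dials.

```bash
cat > h.py <<'E'
import numpy as np,cv2
def bp(c,u,v,z):
    T=c["camera_from_world"];R=T[:3,:3];o=-R.T@T[:3,3]
    d=R.T@np.array([(u-c["cx"])/c["fx"],(v-c["cy"])/c["fy"],1]);return o+d*(z-o[2])/d[2]
def pj(c,p):
    q=c["camera_from_world"][:3]@np.append(p,1);return np.array([c["fx"]*q[0]/q[2]+c["cx"],c["fy"]*q[1]/q[2]+c["cy"]])
E
python3 - <<'E'
import cv2
a=cv2.imread("pics/a_scene.png");b=cv2.imread("pics/a_side.png")
cv2.imwrite("pics/z1.png",cv2.resize(a[215:395,325:545],None,fx=3.3,fy=3.3,interpolation=cv2.INTER_CUBIC))
cv2.imwrite("pics/z2.png",cv2.resize(b[120:220,235:365],None,fx=6,fy=6,interpolation=cv2.INTER_CUBIC))
E
```

```text
(no output)
```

View pics/z1.png

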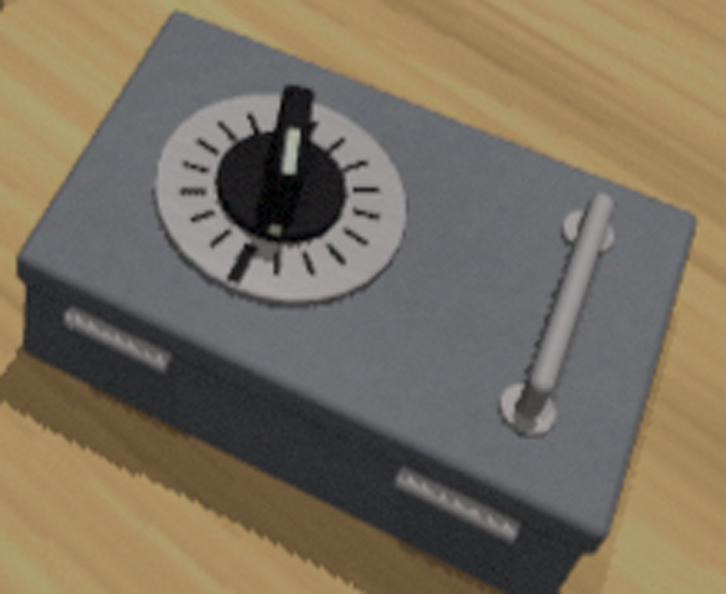

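View pics/z2.png

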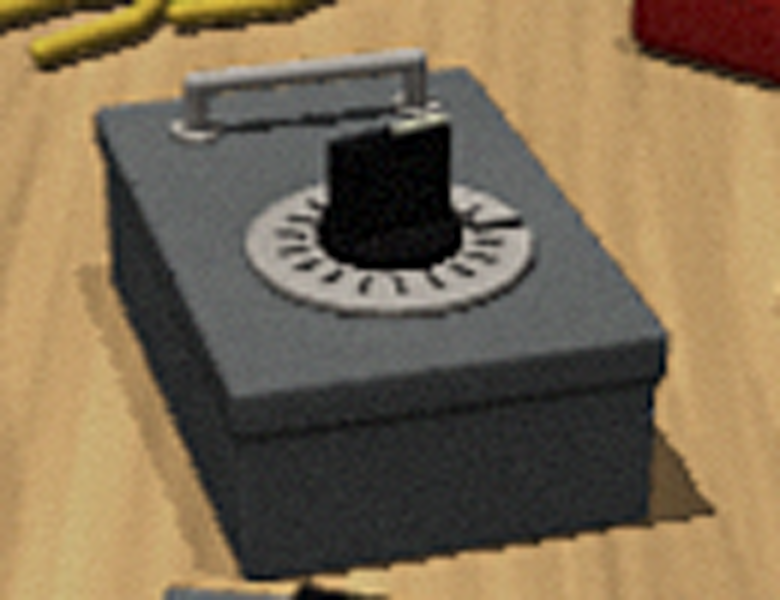

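Run:
```python
from bench import robot
from h import *
c=robot.camera_info("scene");s=robot.camera_info("side")
f=lambda x,y:(325+x/3.3-.35,215+y/3.3-.35)
g=lambda x,y:(235+x/6-.4,120+y/6-.4)
P=lambda n,q,z,cc:print(n,bp(cc,*q,z).round(4))
for p in [(175,12),(695,215),(604,545),(20,260)]:P("cor",f(*p),.09,c)
for p in [(100,108),(465,70),(665,340),(232,397)]:P("corS",g(*p),.09,s)
P("ring",f(281,198),.092,c)
P("ringS",g(391,246),.092,s)
P("zero0",f(252,248),.092,c);P("zero1",f(236,279),.092,c)
P("tail",f(299,88),.144,c);P("tip",f(289,174),.144,c);P("linestart",f(293,128),.144,c)
P("tailS",g(358,136),.144,s);P("tipS",g(448,120),.144,s)
```

```text
cor [0.4817 0.0525 0.09  ]
cor [0.4085 0.3029 0.09  ]
cor [0.5776 0.3527 0.09  ]
cor [0.6472 0.1009 0.09  ]
corS [0.4086 0.299  0.09  ]
corS [0.5717 0.3428 0.09  ]
corS [0.6426 0.0895 0.09  ]
corS [0.478  0.0454 0.09  ]
ring [0.5374 0.1638 0.092 ]
ringS [0.5372 0.1634 0.092 ]
zero0 [0.5686 0.1714 0.092 ]
zero1 [0.5866 0.1766 0.092 ]
tail [0.5177 0.1501 0.144 ]
tip [0.5591 0.176  0.144 ]
linestart [0.5379 0.162  0.144 ]
tailS [0.5241 0.1568 0.144 ]
tipS [0.5598 0.1722 0.144 ]
```

```bash
cat >> h.py <<'E'
from scipy.spatial.transform import Rotation as Ro
def rot(a,flip=0):
    # bar direction a (world), jaws across it
    x=np.array([-np.sin(a),np.cos(a),0])*(-1 if flip else 1);y=np.array([0,0,-1.]);z=np.cross(x,y)
    return Ro.from_matrix(np.c_[x,y,z]).as_rotvec()
E
python3 - <<'E'
from bench import robot
from h import *
for fl in (0,1):
  for d in (.8,.28,-.8):
    for z in (.28,.111):
      q=robot.ik([.5385,.163,z],rot(.28+d,fl)); print(fl,d,z,None if q is None else np.round(q,3))
s=robot.camera_info("side");print(bp(s,297,244,.092))
E
```

```text
0 0.8 0.28 [ 0.266  0.815 -1.253  1.669  0.808  1.273  1.495]
0 0.8 0.111 [ 0.247  1.107 -1.258  1.831  1.169  1.18   1.222]
0 0.28 0.28 [ 0.266  0.815 -1.253  1.669  0.808  1.273  0.975]
0 0.28 0.111 [ 0.247  1.107 -1.258  1.831  1.169  1.18   0.702]
0 -0.8 0.28 [ 0.123  0.666 -0.879  1.676  0.571  1.076  0.119]
0 -0.8 0.111 [-0.062  0.829 -0.543  1.847  0.673  0.658  0.039]
1 0.8 0.28 [-0.089  0.576 -0.479  1.687  0.312  0.955 -1.174]
1 0.8 0.111 [-0.288  0.781 -0.148  1.859  0.212  0.517 -1.07 ]
1 0.28 0.28 [-0.173  0.559 -0.335  1.691  0.219  0.929 -1.603]
1 0.28 0.111 [-0.371  0.78  -0.009  1.864  0.013  0.498 -1.399]
1 -0.8 0.28 [-0.389  0.544  0.022  1.703 -0.015  0.895 -2.452]
1 -0.8 0.111 [-0.535  0.803  0.275  1.873 -0.403  0.521 -2.078]
[ 0.53106835 -0.17052437  0.092     ]
```

Run:
```python
from bench import robot
from h import *
robot.move_linear([.2,-.593,.30],v=.3)
robot.goto([.5385,.163,.25],rot(.56,1))
c=robot.camera_info("wrist");np.save("w.npy",c,allow_pickle=True)
im=robot.grab_frame("wrist");cv2.imwrite("pics/b_w.png",im)
print(robot.read_t(),robot.read_tcp_pos(),robot.read_eef_rot(),rot(.56,1),robot.read_joint_pos())
print(pj(c,[.5385,.163,.092]))
```

```text
3.4917 [0.53886525 0.16197881 0.24995852] [-1.42329913  0.78865728 -0.7892463 ] [-1.42339441  0.78761041 -0.78761041] [-0.09663903  0.61021479 -0.46432     1.72620823  0.33851055  0.88555377
 -1.71787174]
[314.37499598 176.72500235]
```

View pics/b_w.png

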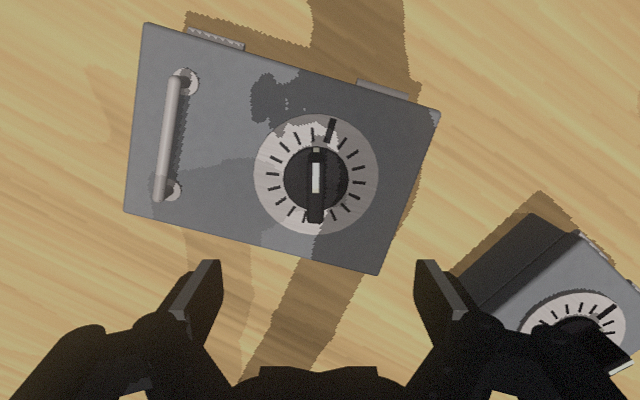

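Run:
```python
import cv2
a=cv2.imread("pics/b_w.png")
cv2.imwrite("pics/z3.png",cv2.resize(a[105:245,245:390],None,fx=4,fy=4,interpolation=cv2.INTER_CUBIC))
```

```text
(no output)
```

View pics/z3.png

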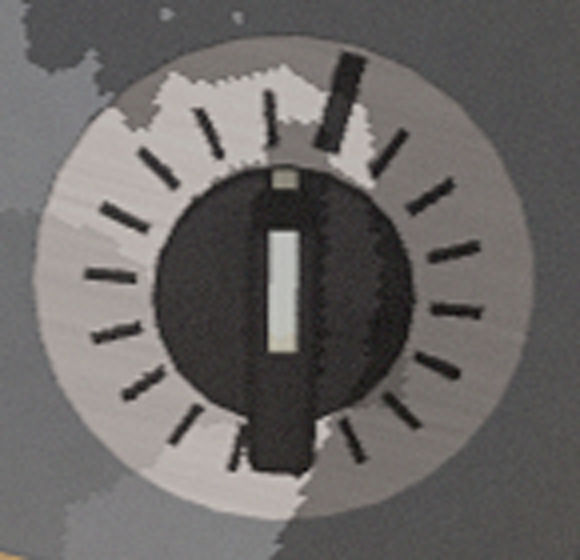

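Run:
```python
from h import *
c=np.load("w.npy",allow_pickle=True).item()
f=lambda x,y:(245+x/4-.375,105+y/4-.375)
for n,p,z in [("l",(35,280),.092),("r",(534,290),.092),("t",(284,36),.092),("b",(284,520),.092),("z1",(353,56),.092),("z0",(326,150),.092),("line0",(283.5,352),.144),("tip",(284,230),.144),("tail",(281,474),.144),("patch",(286,180),.106)]: print(n,bp(c,*f(*p),z).round(4))
ticks=[(269,118),(208,133),(158,168),(125,218),(110,274),(117,332),(143,384),(185,425),(238,447),(354,440),(402,410),(437,365),(456,311),(454,253),(431,196),(390,153)]
X=np.array([bp(c,*f(*p),.092)[:2] for p in ticks])
A=np.c_[2*X,np.ones(len(X))];s=np.linalg.lstsq(A,(X**2).sum(1),rcond=None)[0]
m=s[:2];print(m,np.sqrt(s[2]+m@m),np.hypot(*(X-m).T).round(4))
a=np.arctan2(*(X-m).T[::-1]);k=np.array([1,2,3,4,5,6,7,8,9,11,12,13,14,15,16,17])*np.deg2rad(20)
e=np.angle(np.exp(1j*(a-k)));print("zero",e.round(3),e.mean(),"median",np.median(e))
Z=bp(c,*f(353,56),.092)[:2]-m;print("zero via mark",np.arctan2(Z[1],Z[0]))
```

```text
l [0.5101 0.2123 0.092 ]
r [0.5698 0.1122 0.092 ]
t [0.5879 0.1924 0.092 ]
b [0.4887 0.1307 0.092 ]
z1 [0.5923 0.1772 0.092 ]
z0 [0.5716 0.1711 0.092 ]
line0 [0.5402 0.1625 0.144 ]
tip [0.561  0.1753 0.144 ]
tail [0.5179 0.1492 0.144 ]
patch [0.5633 0.1764 0.106 ]
[0.53825251 0.16152804] 0.040678960139306865 [0.0407 0.0409 0.0408 0.0405 0.0407 0.0406 0.0406 0.0409 0.0405 0.0408
 0.0408 0.0406 0.0407 0.0406 0.0407 0.0406]
zero [0.289 0.289 0.284 0.28  0.274 0.275 0.278 0.282 0.278 0.29  0.281 0.277
 0.273 0.271 0.281 0.272] 0.2796935384281831 median 0.2792539897574987
zero via mark 0.2813652764344447
```

The tick fit is consistent to 0.3 mm: centre (0.5385, 0.1617), zero direction 0.280 rad, bar at 0.55 rad, so the dial stands at about +0.27. Next I'll descend and grip.

Run:
```python
from bench import robot
from h import *
robot.move_linear([.539,.162,.113],rot(.55,1),v=.12)
print(robot.read_t(),robot.read_force())
robot.set_gripper(0.0,40)
print(robot.read_t(),robot.read_gripper_width(),robot.read_force(),robot.read_ft_torque(),robot.read_tcp_pos())
print(robot.read_joint_pos())
cv2.imwrite("pics/c_s.png",cv2.resize(robot.grab_frame("scene")[180:340,300:520],None,fx=3,fy=3))
R=Ro.from_rotvec(robot.read_eef_rot()).as_matrix();print(R.round(3), np.arctan2(R[0,0],-R[1,0]))
```

```text
4.7833 [0.16553337 0.21868062 0.51652938]
5.4333 0.15721470062110457 [-4.21015936  3.53489751  3.95226115] [ 0.66996996  0.79614578 -0.12393624] [0.53807922 0.16360007 0.113313  ]
[-0.16722853  0.79375218 -0.35583656  1.85190079  0.46712319  0.57905114
 -1.84106555]
[[ 0.524 -0.001  0.852]
 [-0.852  0.002  0.524]
 [-0.002 -1.     0.   ]] 0.551336447987077
```

View pics/c_s.png

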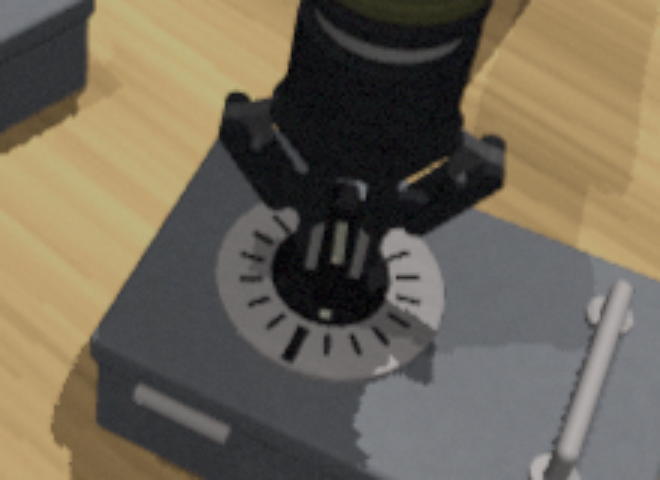

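Gripped (13.4 mm against the 14 mm bar). Joint 7 alone would run out of range to the right, so I'll turn the TCP in place through the full pose instead, starting with a small step.

```bash
cat >> h.py <<'E'
def yaw(robot):
    R=Ro.from_rotvec(robot.read_eef_rot()).as_matrix();return np.arctan2(R[0,0],-R[1,0])
E
python3 - <<'E'
from bench import robot
from h import *
for a in (.65,):
    t=robot.read_t();robot.move_linear([.5385,.1625,.113],rot(a,1),v=.1)
    print(a,robot.read_t()-t,yaw(robot),robot.read_tcp_pos(),robot.read_force(),robot.read_ft_torque(),robot.read_joint_pos().round(3))
E
```

```text
0.65 0.25 0.6502648587270062 [0.53808327 0.16362302 0.11330296] [-2.72226531  3.5774879   5.48883179] [0.66431829 0.72755723 0.04159922] [-0.152  0.797 -0.382  1.852  0.499  0.588 -1.772]
```

Run:
```python
from bench import robot
from h import *
for a in (.73,.81,.89,.978):
    robot.move_linear([.5385,.1625,.113],rot(a,1),v=.1)
    print(a,robot.read_t(),yaw(robot),robot.read_force().round(1),robot.read_ft_torque().round(2),robot.read_joint_pos().round(3))
robot.dwell(.3)
print(yaw(robot),robot.read_gripper_width(),robot.read_tcp_pos())
cv2.imwrite("pics/d_s.png",cv2.resize(robot.grab_frame("scene")[220:320,350:470],None,fx=6,fy=6,interpolation=cv2.INTER_CUBIC))
```

```text
0.73 5.9833 0.7301346297721815 [-3.5  3.6  5. ] [0.61 0.72 0.06] [-0.14   0.8   -0.404  1.851  0.523  0.597 -1.715]
0.81 6.2333 0.8101376615029577 [-3.6  3.4  4.6] [0.6  0.74 0.02] [-0.127  0.803 -0.426  1.85   0.546  0.606 -1.657]
0.89 6.4833 0.8900619311062148 [-3.6  3.7  5. ] [0.63 0.75 0.06] [-0.115  0.807 -0.448  1.85   0.57   0.615 -1.598]
0.978 6.7333 0.9781244447973441 [-3.1  3.3  5. ] [0.65 0.73 0.08] [-0.102  0.811 -0.472  1.849  0.594  0.625 -1.534]
0.9779134950915246 0.15409127280683482 [0.53799529 0.1637238  0.11328641]
```

View pics/d_s.png

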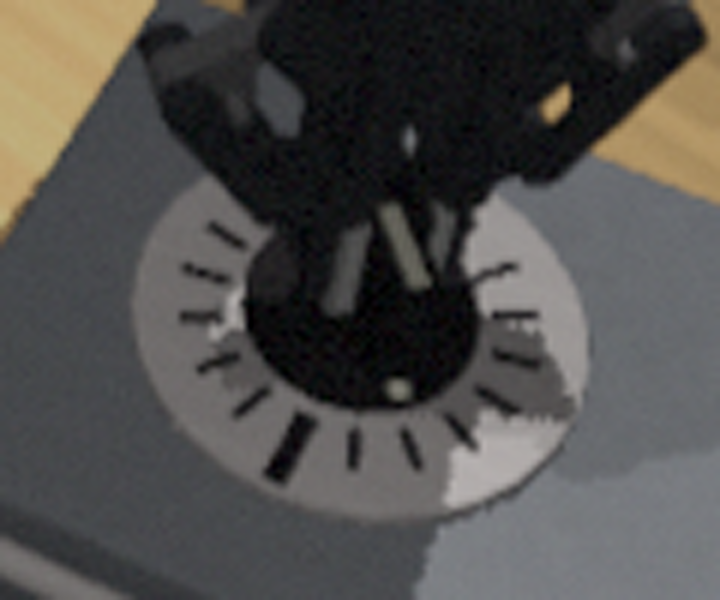

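Run:
```python
from bench import robot
from h import *
c=robot.camera_info("scene")
f=lambda x,y:(350+x/6-.42,220+y/6-.42)
m=np.array([.538,.1622])
def A(n,p,z):
    w=bp(c,*f(*p),z);d=w[:2]-m;print(n,w.round(4),np.hypot(*d).round(4),(np.arctan2(d[1],d[0])-.28).round(3))
for z in (.104,.1045): A("dot",(398,390),z)
A("m1",(354,449),.092);A("m2",(411,450),.092);A("m3",(462,432),.092);A("m0",(292,448),.092);A("m-1",(252,400),.092)
a=bp(c,*f(423,288),.144);b=bp(c,*f(385,207),.144);print(a,b,np.arctan2(*(a-b)[[1,0]])-.28)
```

```text
dot [0.5531 0.1851 0.104 ] 0.0274 0.709
dot [0.5534 0.1852 0.1045] 0.0277 0.702
m1 [0.567  0.1843 0.092 ] 0.0365 0.371
m2 [0.5573 0.1944 0.092 ] 0.0375 0.752
m3 [0.5441 0.2001 0.092 ] 0.0384 1.133
m0 [0.5777 0.1734 0.092 ] 0.0412 -0.005
m-1 [0.5738 0.1575 0.092 ] 0.0361 -0.41
[0.55144583 0.18402204 0.144     ] [0.53849684 0.16303603 0.144     ] 0.7379489601392761
```

Run:
```python
from bench import robot
from h import *
c=robot.camera_info("wrist");np.save("w2.npy",c,allow_pickle=True)
im=robot.grab_frame("wrist");cv2.imwrite("pics/e_w.png",im);print(robot.read_t(),pj(c,[.5385,.1617,.092]))
```

```text
7.1333 [317.13495339 243.84959369]
```

View pics/e_w.png

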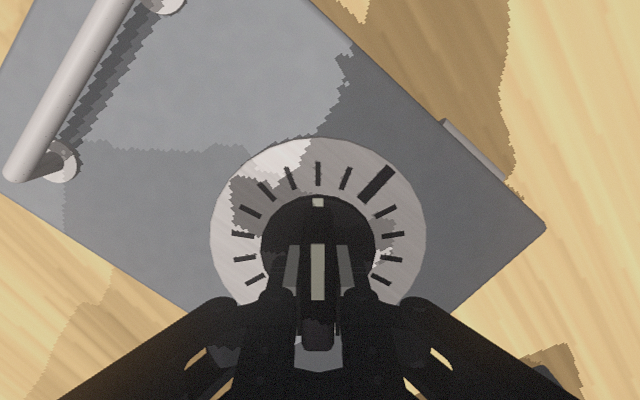

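The wrist view is clear: the pointer dot at (318,202) lines up with the second left mark at (318,174), and the zero mark is at (377,183). I'll pause there, then turn right.

Run:
```python
from bench import robot
from h import *
robot.dwell(.8)
print(robot.read_t(),yaw(robot),robot.ik([.5385,.1625,.113],rot(-.418,1)))
for a in np.linspace(.978,-.418,15)[1:]:
    robot.move_linear([.5385,.1625,.113],rot(a,1),v=.1)
    print(a.round(3),robot.read_t(),yaw(robot).round(4),robot.read_force().round(1),robot.read_ft_torque().round(2),robot.read_joint_pos()[6].round(3),robot.read_gripper_width())
c=robot.camera_info("wrist");print(pj(c,[.5385,.1617,.092]))
im=robot.grab_frame("wrist");cv2.imwrite("pics/f_w.png",im);print(robot.read_t())
```

```text
7.9333 0.9779040208836497 [-0.30522515  0.7765298  -0.11833319  1.85977029  0.16880505  0.51491374
 -2.52588306]
0.878 8.1833 0.8795 [-3.8  3.1  5.4] [ 0.74  0.78 -0.07] -1.606 0.1553826487370135
0.779 8.4333 0.7813 [-3.8  3.9  6.4] [ 0.8   0.82 -0.01] -1.678 0.15868426837202695
0.679 8.6833 0.6826 [-4.7  4.   5.5] [ 0.76  0.81 -0.06] -1.749 0.15665403924491825
0.579 8.9333 0.5829 [-3.   4.5  6.7] [ 0.8   0.89 -0.07] -1.82 0.16052862036114024
0.479 9.1833 0.4832 [-3.4  4.1  5.5] [ 0.76  0.87 -0.01] -1.891 0.15534254155150612
0.38 9.4333 0.3835 [-3.7  3.2  5.5] [ 0.78  0.83 -0.06] -1.96 0.15617166058112705
0.28 9.6833 0.2837 [-5.   3.9  6.5] [ 0.76  0.89 -0.03] -2.029 0.15825665737142472
0.18 9.9333 0.184 [-4.8  4.9  5.6] [ 0.72  0.85 -0.07] -2.097 0.15388883911419704
0.081 10.1833 0.0844 [-3.6  4.3  5.4] [ 0.76  0.82 -0.06] -2.165 0.1593037264974979
-0.019 10.4333 -0.0154 [-4.   4.2  6.3] [ 0.74  0.86 -0.07] -2.232 0.15782207961237477
-0.119 10.6833 -0.115 [-3.3  4.1  6.3] [ 0.74  0.83 -0.07] -2.298 0.1571845750246046
-0.219 10.9333 -0.2148 [-3.9  4.   6.5] [ 0.72  0.8  -0.07] -2.364 0.15478724959721304
-0.318 11.1833 -0.3145 [-4.   4.1  6.2] [ 0.79  0.79 -0.05] -2.429 0.1552808701151713
-0.418 11.4333 -0.4142 [-4.9  3.5  6.1] [ 0.72  0.79 -0.13] -2.494 0.1575825892859815
[319.31045777 243.0483646 ]
11.4833
```

View pics/f_w.png

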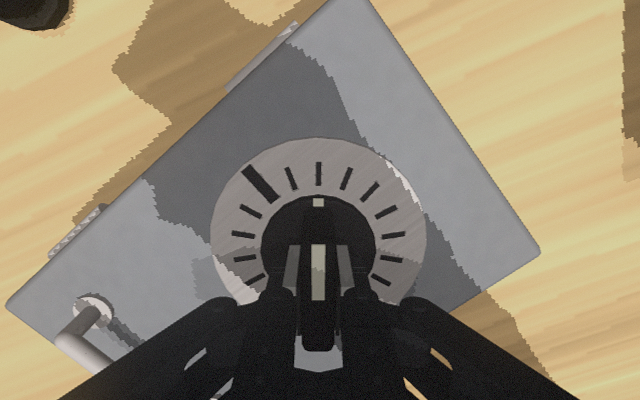

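The pointer dot at (318,202) now lines up with the second right mark at (319,174), with zero at (261,184). I'll release, lift off and check.

Run:
```python
from bench import robot
from h import *
robot.dwell(.3)
robot.set_gripper(0.8)
print(robot.read_t(),robot.read_gripper_width(),robot.read_force().round(1))
p=robot.read_tcp_pos();robot.move_linear([p[0],p[1],.25],v=.12)
robot.dwell(.2)
np.save("w3.npy",robot.camera_info("wrist"),allow_pickle=True)
im=robot.grab_frame("wrist");cv2.imwrite("pics/g_w.png",cv2.resize(im[105:245,245:390],None,fx=4,fy=4,interpolation=cv2.INTER_CUBIC));print(robot.read_t())
cv2.imwrite("pics/g_s.png",robot.grab_frame("scene"))
```

```text
12.35 0.7992864712747533 [ 0.4 -1.   0.1]
13.8917
```

View pics/g_w.png

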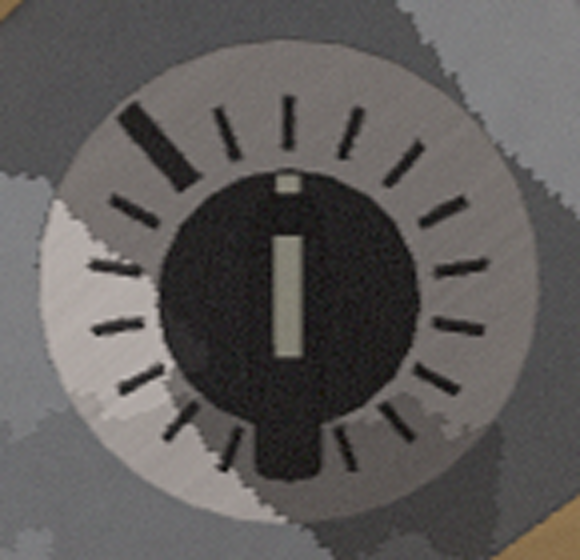

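View pics/g_s.png

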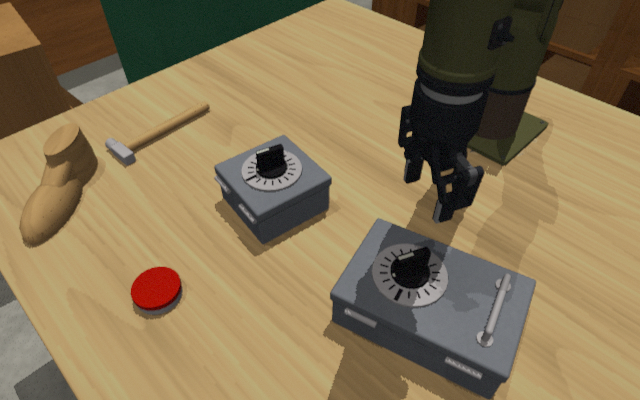

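After release the pointer line at (288,295) and dot at (288,183) point exactly at the second right mark at (288,122). The gripper is clear and the square box's dial is unchanged.

Run:
```python
from bench import robot
robot.finish_job();print(robot.read_t())
```

```text
the job is handed in; nothing more can be done
the job is handed in; nothing more can be done
```

The combination is dialled and the job handed in at about 14 s of the 37 s allowed.

I gripped the long box's dial at about +0.27 rad and turned it left to the second mark. I held it there for about 1.2 s, turned it right past zero to the second right mark, then let go and lifted clear.

- **Left stop:** the wrist picture showed the pointer right on the second left mark, with the gripper at +0.698. The scene camera read +0.66 to +0.74, a spread that fits its roughly 2 mm calibration error.
- **Right stop:** the gripper angle was about −0.694, and the wrist picture taken after release and lift-off showed the pointer exactly on the second right mark.
- **Third marks:** by the gripper angle, the pointer never came near the third mark on either side.
- **Forces:** the highest wrist-force reading was about 9 N.
- **Square box:** its dial was not touched and looks unchanged in the last scene picture.

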